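# Set the slat stop to five clicks and lock it

## Robot

A 7-joint arm with a two-finger parallel gripper is mounted at the origin on the work surface. World frame = base frame: x ahead of the robot, y to its left, z up, the work surface at z = 0. Lengths are in mm, angles in rad, forces in N, time in s.
With the tool pointing down it reaches from about 425 to 950 mm from the base axis. Payload 4.7 kg.
Tool frame: the origin (TCP) lies midway between the tips of the shut fingers; the grasp point (between the pads) lies 19 mm behind it; z points along the fingers, y is the direction in which the jaws open and shut (so a half turn about z gives the same grasp; the last joint's range is limited). The gripper opens to 87 mm and grips with 3 to 60 N. Pads are 19 mm wide; open, the fingers measure 117 mm over their backs; the gripper's body (75 mm by 190 mm) begins 51 mm behind the grasp point.
Start: joints at [-1.302, 0.469, -0.049, 1.532, 0.024, 1.141, -0.082], TCP at [198.016, 645.321, 222.573] pointing down, gripper open.
Joint ranges: [-2.59, 2.59], [-0.33, 1.99], [-1.39, 1.29], [0.1, 2.45], [-1.04, 4.18], [0.21, 1.99], [-2.66, 2.66]. Speed limits (rad/s): [2.57, 2.57, 3.14, 3.14, 3.14, 3.14, 3.14].

## Interface

Orientations are given as a unit quaternion [x, y, z, w].
In Python, from cell import bot gives the robot as it stands. The module is installed in compiled form; this text tells all that it offers.
- The arm moves only by the shell command python3 -m crank 'ROWS' [FORCE]. ROWS is JSON, a list of rows, each an object of numbers: "claw": the finger opening in m, from 0 to 0.087; "x", "y", "z": the shift along the tool's x, y, z in m; "roll": the turn about the tool's z in rad. In form: [{"claw": .., "x": .., "y": .., "z": .., "roll": ..}, ...]. A call has 1 to 5 rows; each row is the pose to reach, as a shift and turn from the pose measured when the call began, along the tool's axes at that moment; what a row does not reach only later rows make up. A row lasts 1/12 s, in which the tool goes at most 41.7 mm and 7.16 degrees, less where a joint would pass 70% of its speed; a pose out of reach is approached as far as the arm can. A call with a gripper value outside its range is refused whole. The fingers move at their own pace and stop on an object; FORCE is the grip in N (left out, the last holds). Time passes only in rows, so rows that repeat a pose let the fingers close. It gives the time, the measured TCP pose, the force and the opening at its end, in the units of the state.
- bot.get_state(): the state, without advancing time (a new reading comes with each control period).
- bot.capture(name): name is "scene" or "top" or "wrist"; returns a dict with "color" (384x512x3 uint8, red, green, blue), "depth" (384x512 float32, mm along the optical axis (not along the pixel's ray), 0 where there is no reading), "mtx" (3x3 intrinsics, pixels), "pose" (4x4, takes a point from camera to world coordinates); the wrist camera has in their place "hand_eye" (4x4, takes a point from camera to tool coordinates, whose origin is the TCP and whose axes are the flange's). Camera axes: x right, y down, z forward; pixel columns grow to the right and rows downward; lengths in mm; the calibration is good to about 2 mm. A picture is of the moment at which its call begins: read the wrist's pose just before it.
- bot.finish_job(): hands the job in, once; it reports no verdict.
The state is a dict: "t": time; "q": joint angles; "joint_velocities": joint speeds; "joint_efforts": joint torques, N m; "position": TCP position; "orientation": TCP orientation; "wrist_force": force on the tool from outside, world axes, zero at the start; "ft_torque": the same for the moment, N m; "finger_gap": finger opening in mm.
Only numpy, scipy, OpenCV 4.12 (cv2) and the standard library are available. Lean on these libraries where they do the work, as an engineer would, in place of code of your own. Each camera call takes 0.05 s, during which the arm holds its last target. There are 200 camera calls.

## Task

Set the length stop of the trimming jig: turn the round dial gently counter-clockwise (seen from above) until you feel it meet its end stop, without forcing it, then turn it clockwise exactly five clicks and never past the fifth. Then let go of the dial and push the lock lever beside it fully over, away from the robot, leaving everything else on the bench where it is.

Things in the scene. Friction and masses are not known exactly. Their poses are not given: they have to be found in the camera images.
- jig: The trimming jig: plywood board 160 (x) by 400 (y) by 12 mm, fixed to the bench. Origin: centre of its underside, on the bench top; z up; +x is its side away from the robot at yaw 0. Along its y: lock lever at -135 mm, dial at 0, sliding stop plate from +75 mm.
- dial_center (a point): Point on the dial's vertical axis at the height to grip it, 60 mm over the bench (does not turn; axes as the jig's). The dial: plain round knurled aluminium knob without marks, 40 mm diameter, gripping face 40 to 74 mm over the bench, on a 52 mm skirt (35 to 40 mm high) and a round dark steel housing 92 mm wide, top 34 mm high. Under a grip of about 50 N it may slip.
- dial_top (a point): Centre of the dial's top, 74 mm over the bench (belongs to the jig). How it turns: one click (detent) every 15 degrees or so. A click resists with 0.3 to 0.45 N m at most, gives way half-way, snaps over and pulls as hard forward into the next notch; let go, it settles in the nearest click and stays. It starts two to four clicks clockwise of its end stop and goes on beyond five, to nine.
- stop_zero (a point): Fixed point of the jig, 40 mm over the bench at jig x 0, y +75 mm, axes as the jig's: where plate_top is with the dial at its end stop, click 0. The end stop is springy: torque grows by 4 to 7 N m per rad with no snap, so 0.7 N m or more is the stop; a whole click past it (about 1.8 N m) strains it and fails. Let go there, the dial springs back to click 0.
- plate_top (a point): Middle of the top edge of the dial-side face of the steel stop plate (100 mm long along jig x, upright, 22 mm high on a 22 mm wide foot). The dial drives it along jig +y, 0.5 mm for each click clockwise: its y in stop_zero's frame is 0.5 mm times the clicks. Measured poses are too coarse to count clicks by it.
- lock_tip (a point): Centre of the black ball (26 mm) at the end of the lock lever: steel rod 10 mm thick, 80 mm long, pivoted 34 mm over the bench on a dark steel block (70 by 50 mm, top 37 mm over the bench) at jig x 0, y -135 mm. It swings in the jig's x-z plane; the ball's centre is 104 mm high at both ends, 114 mm in the middle.
- lock (a joint): Swing of the lock lever in rad: 0 leaning to jig -x (towards the robot, 29 degrees from upright), 1.0 leaning as far to +x: locked, at a firm stop. Starts unlocked, 0 to 0.2; light friction (about 1 N at the ball); stays where it is left.
- slat1: Bystander, to be left alone: short dark wooden slat 16 x 60 x 8 mm lying on the jig's board beyond the stop plate. Origin at the centre of its underside.
- slat2: Bystander, to be left alone: wooden slat 16 x 110 x 8 mm on the bench in front of the jig. Origin at the centre of its underside.
- slat3: Bystander, to be left alone: dark wooden slat 16 x 110 x 8 mm on the bench behind the jig. Origin at the centre of its underside.
- tiles: Bystander, to be left alone: pile of five wooden tiles 50 mm wide, 35 mm high. Origin at the centre of its underside.
- driver: Bystander, to be left alone: screwdriver lying on the bench, about 200 mm long. Origin at the centre of its underside.
- glue: Bystander, to be left alone: white glue bottle, 60 mm wide, 160 mm high. Origin at the centre of its underside.
- water: Bystander, to be left alone: clear water bottle, 64 mm wide, 210 mm high. Origin at the centre of its underside.
- tin: Bystander, to be left alone: aluminium cup, 72 mm wide, 90 mm high. Origin at the centre of its underside.

How it is judged (in metres and radians):
On the way, in this order (a step that is already met when the one before it is completed fails the run):
1. the dial is turned back to its end stop (stop plate within a quarter of a click of zero) (y of plate_top in the frame of stop_zero below 0.00012 m), for 0.2 s.
2. the dial rests at the fifth click (plate 2.3 to 2.7 mm out), let go by the robot (y of plate_top in the frame of stop_zero between 0.0023 and 0.0027 m and contact force between the fingers and anything else below 0.5 N), for 0.2 s.
3. the lock lever is pushed fully over (value of joint lock above 0.85 rad), for 0.2 s.
At the end, for the whole second after the job is handed in: The dial is at rest at the fifth click from its end stop (stop plate 2.3 to 2.7 mm out from zero) and the lock lever is over by more than 0.85 rad (y of plate_top in the frame of stop_zero between 0.0023 and 0.0027 m and value of joint lock above 0.85 rad); the robot touches nothing.
It fails at once if the end stop was forced: the dial turned more than one click back past it (y of plate_top in the frame of stop_zero below -0.0005 m).
It fails at once if the dial was turned past the fifth click (plate more than 2.85 mm out) (y of plate_top in the frame of stop_zero above 0.00285 m).
It fails at once if a bystander was disturbed (moved more than 25 mm) (distance of any of slat1, slat2, slat3, tiles, driver, glue, water, tin from where it was at the start of the episode above 0.025 m).
It also fails if it takes over 72 s, if anything falls off the work surface, if the arm or the gripper's body presses on something with over 40 N, if the wrist force passes 120 N, or if a joint passes its speed limit or range.

## Working session

There is one attempt and no reset: what is moved stays moved. The work goes in short steps, Python scripts to look and compute and a shell command to move; the robot and the scene stay as the last step left them, time stands still between calls to the robot, and variables do not carry over. Pictures are saved under pics/ and viewed, about 8 in all and at most 12, crops included, and the job is handed in when it is done.

```bash
ls; mkdir -p pics; cat > h.py <<'E'
import numpy as np, cv2
from cell import bot
from scipy.spatial.transform import Rotation as R
def save(c,n): cv2.imwrite(f'pics/{n}.png',c['color'][:,:,::-1])
def cloud(c,P):
    d=c['depth'];K=c['mtx'];v,u=np.mgrid[:d.shape[0],:d.shape[1]]
    p=np.stack([(u-K[0,2])/K[0,0]*d,(v-K[1,2])/K[1,1]*d,d],-1)
    return p@P[:3,:3].T+P[:3,3]
def tool():
    s=bot.get_state();T=np.eye(4);T[:3,:3]=R.from_quat(s['orientation']).as_matrix();T[:3,3]=s['position'];return T,s
E
python3 - <<'E'
from h import *
np.set_printoptions(precision=3,suppress=True)
T,s=tool();print(s);print(T)
for n in('scene','top'):
    c=bot.capture(n);save(c,n);np.savez(n,**c);print(c['pose'],c['mtx'])
a=cv2.imread('pics/scene.png');b=cv2.imread('pics/top.png')
E
```

```text
pics
{'t': 0.0, 'q': array([-1.302,  0.469, -0.049,  1.534,  0.024,  1.141, -0.082]), 'joint_velocities': array([-0.001,  0.   , -0.001,  0.   , -0.   , -0.   ,  0.001]), 'joint_efforts': array([  0.   , -50.797,  -0.08 , -23.615,  -0.061,   0.038,   0.   ]), 'position': array([197.874, 644.707, 221.482]), 'orientation': array([ 0.148,  0.989, -0.001, -0.   ]), 'wrist_force': array([-0.981,  0.573,  0.3  ]), 'ft_torque': array([0.006, 0.035, 0.051]), 'finger_gap': 86.79230462183531}
[[ -0.956   0.293  -0.    197.874]
 [  0.293   0.956  -0.002 644.707]
 [ -0.     -0.002  -1.    221.482]
 [  0.      0.      0.      1.   ]]
[[  -0.566    0.506   -0.651 1163.4  ]
 [   0.824    0.345   -0.448  428.761]
 [  -0.002   -0.791   -0.612  690.637]
 [   0.       0.       0.       1.   ]] [[359.482   0.    256.368]
 [  0.    359.482 191.141]
 [  0.      0.      1.   ]]
[[  -0.025   -0.995    0.101  425.836]
 [  -1.       0.024   -0.012    2.112]
 [   0.009   -0.101   -0.995 1271.211]
 [   0.       0.       0.       1.   ]] [[460.351   0.    257.181]
 [  0.    460.351 197.306]
 [  0.      0.      1.   ]]
```

View pics/scene.png

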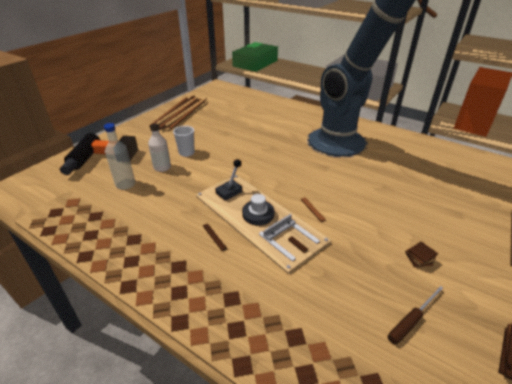

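View pics/top.png

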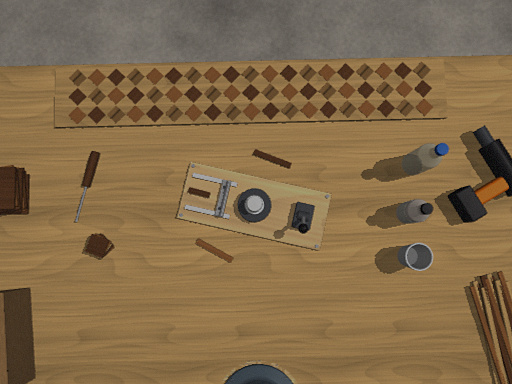

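The scene view shows the jig mid-bench. In the top view the dial is at about (254,205), the lever block at (303,213) with its ball at about (303,228), and the plate at (223,198). Board corners are near (191,163), (330,193), (320,248) and (178,217). Bottles and cup stand to the right.

```bash
python3 - <<'E'
from h import *
np.set_printoptions(precision=1,suppress=True)
for n in('top','scene'):
    c=dict(np.load(n+'.npz'));p=cloud(c,c['pose']);z=p[...,2]
    xy=p[...,:2]
    print(n,'bench z',np.median(z[(abs(p[...,0]-400)<40)&(abs(p[...,1])<60)]))
    reg=(abs(p[...,0]-530)<150)&(abs(p[...,1])<260)
    b=reg&(z>8)&(z<17)
    m=b.astype(np.uint8)
    k,l,st,ce=cv2.connectedComponentsWithStats(m);i=1+np.argmax(st[1:,4]);q=p[l==i]
    r=cv2.minAreaRect(q[:,:2].astype(np.float32));print('board',r,np.median(q[:,2]))
    t=reg&(z>66)&(z<82); 
    k,l,st,ce=cv2.connectedComponentsWithStats(t.astype(np.uint8))
    for i in range(1,k):
        q=p[l==i]
        if len(q)>5: print('hi',len(q),q.mean(0),(q.max(0)+q.min(0))/2,np.ptp(q,0))
    t=reg&(z>85)&(z<150)
    print('ball',t.sum(),np.median(p[t],0),p[t].max(0) if t.any() else '')
    t=reg&(z>28)&(z<46);print('mid',t.sum())
    k,l,st,ce=cv2.connectedComponentsWithStats(t.astype(np.uint8))
    for i in range(1,k):
        q=p[l==i]
        if len(q)>20: print('mid',len(q),(q.max(0)+q.min(0))/2,np.ptp(q,0))
E
```

```text
top bench z 2.8923958082127683
board ((530.1116333007812, -3.8278045654296875), (399.6238098144531, 162.49496459960938), 75.77338409423828) 12.541577044576002
hi 188 [530.8  -3.9  74.2] [531.2  -4.4  74.7] [39.5 39.4 14.6]
hi 11 [ 481.9 -131.2   73.6] [ 482.1 -131.1   73.8] [11.2  9.  15.6]
ball 85 [ 462.4 -124.6  114.1] [ 478.9 -112.5  120.8]
mid 1203
mid 117 [550.8  79.9  37. ] [97.1 40.  17.9]
mid 693 [531.9  -4.5  37. ] [89.7 89.3 17.7]
mid 358 [ 497.5 -134.1   37.9] [76.1 61.  16.2]
scene bench z -0.4280366884261184
board ((531.2615356445312, -2.1578216552734375), (402.3922424316406, 162.0958709716797), 75.61434173583984) 11.694885733595243
hi 16 [ 480.4 -125.1   75. ] [ 479.6 -125.    74.6] [10.9  9.1 14. ]
hi 136 [534.4   0.6  72.4] [532.   -0.8  71.2] [40.1 39.8 10.4]
ball 75 [ 469.5 -120.5  108. ] [ 478.2 -109.2  118.1]
mid 833
mid 249 [ 500.2 -132.2   37. ] [74.1 62.8 17.8]
mid 435 [531.5  -1.2  36.9] [91.8 89.9 17.7]
mid 145 [552.5  79.3  35.1] [97.1 33.  14.1]
```

```bash
python3 -m crank '[{"claw":0.087,"x":-0.14,"y":-0.144,"z":0,"roll":0.5},{"claw":0.087,"x":-0.14,"y":-0.144,"z":0,"roll":0.5},{"claw":0.087,"x":-0.14,"y":-0.144,"z":0,"roll":0.5},{"claw":0.087,"x":-0.14,"y":-0.144,"z":0,"roll":0.5},{"claw":0.087,"x":-0.14,"y":-0.144,"z":0,"roll":0.5}]' 60; python3 -c "
from h import *
T,s=tool();print(s['q'],T)
print(T[:3,:3].T@([531-s['position'][0],-3-s['position'][1],0]))"
```

```text
t: 0.52
position: [290.8, 462.7, 221.4]
orientation: [0.391, 0.92, -0.002, 0.001]
wrist_force: [0.9, -0.3, -0.7]
finger_gap: 87.2
[-1.16613569  0.26043801  0.0952889   1.84515993 -0.02688223  1.04041458
 -0.29341189] [[-6.93945621e-01  7.20027333e-01 -3.37371275e-04  2.90823257e+02]
 [ 7.20024053e-01  6.93940876e-01 -3.37993008e-03  4.62741691e+02]
 [-2.19952633e-03 -2.58840311e-03 -9.99994231e-01  2.21428503e+02]
 [ 0.00000000e+00  0.00000000e+00  0.00000000e+00  1.00000000e+00]]
[-502.01481859 -150.2633772     1.49314562]
```

```bash
python3 -m crank '[{"claw":0.087,"x":-0.2,"y":-0.06,"z":0,"roll":0.45},{"claw":0.087,"x":-0.2,"y":-0.06,"z":0,"roll":0.45},{"claw":0.087,"x":-0.2,"y":-0.06,"z":0,"roll":0.45},{"claw":0.087,"x":-0.2,"y":-0.06,"z":0,"roll":0.45},{"claw":0.087,"x":-0.2,"y":-0.06,"z":0,"roll":0.45}]' 60; python3 -c "
from h import *
T,s=tool();print(s['q'],T)
print(T[:3,:3].T@([531-s['position'][0],-3-s['position'][1],0]))"
```

```text
t: 0.93
position: [384.9, 278.6, 221.9]
orientation: [0.588, 0.809, -0.002, 0.001]
wrist_force: [0.6, 0.1, 0.6]
finger_gap: 87.0
[-0.96556073  0.13922167  0.27722015  2.00360174 -0.04229478  1.00699152
 -0.35371303] [[-3.09312886e-01  9.50960166e-01 -5.47943843e-04  3.84873354e+02]
 [ 9.50955500e-01  3.09309430e-01 -3.36342498e-03  2.78630529e+02]
 [-3.02899898e-03 -1.56142090e-03 -9.99994194e-01  2.21901058e+02]
 [ 0.00000000e+00  0.00000000e+00  0.00000000e+00  1.00000000e+00]]
[-313.01695537   51.84964085    0.86717396]
```

```bash
python3 -m crank '[{"claw":0.087,"x":-0.313,"y":0.052,"z":0,"roll":0.3},{"claw":0.087,"x":-0.313,"y":0.052,"z":0,"roll":0.3},{"claw":0.087,"x":-0.313,"y":0.052,"z":0,"roll":0.3},{"claw":0.087,"x":-0.313,"y":0.052,"z":0,"roll":0.3},{"claw":0.087,"x":-0.313,"y":0.052,"z":0,"roll":0.3}]' 60; python3 -c "
from h import *
T,s=tool();print(s['q'],T)
print(T[:3,:3].T@([531-s['position'][0],-3-s['position'][1],0]))"
```

```text
t: 1.35
position: [480.4, 93.7, 222.5]
orientation: [0.702, 0.712, -0.001, 0.001]
wrist_force: [0.5, 0.6, 0.7]
finger_gap: 87.0
[-0.69496036  0.16791735  0.47252029  1.98290147 -0.08655677  1.01187512
 -0.16738537] [[-1.46931454e-02  9.99891846e-01 -6.38426991e-04  4.80433290e+02]
 [ 9.99887572e-01  1.46911657e-02 -3.00216717e-03  9.37015385e+01]
 [-2.99246324e-03 -6.82466493e-04 -9.99995290e-01  2.22512689e+02]
 [ 0.00000000e+00  0.00000000e+00  0.00000000e+00  1.00000000e+00]]
[-97.43365055  49.1405829    0.25803103]
```

```bash
python3 -m crank '[{"claw":0.087,"x":-0.097,"y":0.049,"z":0.04,"roll":0},{"claw":0.087,"x":-0.097,"y":0.049,"z":0.04,"roll":0},{"claw":0.087,"x":-0.097,"y":0.049,"z":0.04,"roll":0},{"claw":0.087,"x":-0.097,"y":0.049,"z":0.04,"roll":0},{"claw":0.087,"x":-0.097,"y":0.049,"z":0.04,"roll":0}]' 60; python3 - <<'E'
from h import *
np.set_printoptions(precision=2,suppress=True)
T,s=tool();c=bot.capture('wrist');save(c,'w1')
print(s['q'],T,c['hand_eye'])
p=cloud(c,T@c['hand_eye'])
z=p[...,2]
near=np.hypot(p[...,0]-531,p[...,1]+3)<60
for a,b in((66,82),(28,46)):
    m=near&(z>a)&(z<b);k,l,st,ce=cv2.connectedComponentsWithStats(m.astype(np.uint8))
    for i in range(1,k):
        q=p[l==i]
        if len(q)>40:
            print(len(q),np.median(q[:,2]),cv2.minEnclosingCircle(q[:,:2].astype(np.float32)),(q.max(0)+q.min(0))/2,np.ptp(q,0))
E
```

```text
t: 1.77
position: [530.4, -4.8, 181.8]
orientation: [0.704, 0.711, -0.003, 0.0]
wrist_force: [0.7, 0.7, 0.6]
finger_gap: 86.3
[-0.5   0.3   0.52  1.94 -0.18  0.95  0.12] [[ -0.01   1.    -0.   530.41]
 [  1.     0.01  -0.    -4.82]
 [ -0.    -0.    -1.   181.77]
 [  0.     0.     0.     1.  ]] [[  -0.     -0.97   -0.24   65.83]
 [   1.     -0.      0.     -0.23]
 [  -0.     -0.24    0.97 -162.87]
 [   0.      0.      0.      1.  ]]
1358 74.4604536571259 ((530.9484252929688, -1.4389748573303223), 21.018259048461914) [530.9   -1.38  71.4 ] [40.67 41.39 10.64]
3769 34.615453243307854 ((531.0112915039062, -1.2772847414016724), 45.836585998535156) [530.95  -1.42  36.75] [90.08 90.33 17.28]
```

View pics/w1.png

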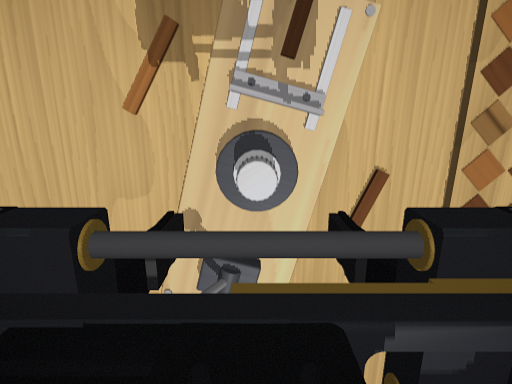

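The wrist view has the knob top at about (258,180) px, centred on the housing and with nothing in the fingers' way. It measures the dial at (531, -1.4) and 74.5 mm high, as specified.

```bash
python3 -m crank '[{"claw":0.087,"x":0.003,"y":0.0005,"z":0.04,"roll":0},{"claw":0.087,"x":0.003,"y":0.0005,"z":0.08,"roll":0},{"claw":0.087,"x":0.003,"y":0.0005,"z":0.11,"roll":0},{"claw":0.087,"x":0.003,"y":0.0005,"z":0.135,"roll":0},{"claw":0.087,"x":0.003,"y":0.0005,"z":0.135,"roll":0}]' 60; python3 -c "
from h import *
T,s=tool();print(s['q'],T,s['ft_torque'],s['wrist_force'])"
```

```text
t: 2.23
position: [526.6, 2.3, 43.3]
orientation: [0.701, 0.713, -0.005, -0.003]
wrist_force: [-1.4, 0.8, 0.5]
finger_gap: 86.9
[-0.41816024  0.49717699  0.42825515  2.05344439 -0.32194903  0.66677454
  0.23927192] [[-1.72181626e-02  9.99786956e-01 -1.13832262e-02  5.26553557e+02]
 [ 9.99848283e-01  1.71869783e-02 -2.83167973e-03  2.26284314e+00]
 [-2.63543320e-03 -1.14302555e-02 -9.99931200e-01  4.32904366e+01]
 [ 0.00000000e+00  0.00000000e+00  0.00000000e+00  1.00000000e+00]] [-0.10395149  0.06490773  0.03739163] [-1.38500472  0.84899041  0.47942593]
```

```bash
python3 -m crank '[{"claw":0.087,"x":-0.004,"y":0.0045,"z":-0.0025,"roll":0},{"claw":0.087,"x":-0.004,"y":0.0045,"z":-0.0025,"roll":0},{"claw":0.087,"x":-0.004,"y":0.0045,"z":-0.0025,"roll":0},{"claw":0.087,"x":-0.004,"y":0.0045,"z":-0.0025,"roll":0}]' 60; python3 -m crank '[{"claw":0.087,"x":0,"y":0,"z":0,"roll":0}]'; python3 -c "
from h import *
T,s=tool();print(s['q'],T,s['ft_torque'],s['wrist_force'])"
```

```text
t: 2.57
position: [532.5, -1.3, 47.6]
orientation: [0.701, 0.713, -0.004, -0.002]
wrist_force: [-1.0, -0.7, 0.4]
finger_gap: 86.8
t: 2.65
position: [533.1, -1.1, 48.7]
orientation: [0.701, 0.713, -0.003, -0.002]
wrist_force: [-0.4, -0.7, 0.9]
finger_gap: 87.0
[-0.41259311  0.49449298  0.43211409  2.03964659 -0.32010548  0.67813655
  0.24469367] [[-1.78103415e-02  9.99823282e-01 -6.01632355e-03  5.33090862e+02]
 [ 9.99840364e-01  1.78014102e-02 -1.53480948e-03 -1.06697755e+00]
 [-1.42743921e-03 -6.04269861e-03 -9.99980724e-01  4.86875221e+01]
 [ 0.00000000e+00  0.00000000e+00  0.00000000e+00  1.00000000e+00]] [-0.09062282  0.03121516  0.02700539] [-0.40310075 -0.70660816  0.87897883]
```

```bash
python3 -m crank '[{"claw":0.087,"x":-0.0005,"y":-0.002,"z":0.002,"roll":0},{"claw":0.05,"x":-0.0005,"y":-0.002,"z":0.002,"roll":0},{"claw":0.05,"x":-0.0005,"y":-0.002,"z":0.002,"roll":0},{"claw":0.05,"x":-0.0005,"y":-0.002,"z":0.002,"roll":0}]' 60; python3 - <<'E'
from h import *
np.set_printoptions(precision=2,suppress=True)
T,s=tool();print(s['ft_torque'],s['wrist_force'],s['position'])
c=bot.capture('wrist');p=cloud(c,T@c['hand_eye']);z=p[...,2]
m=(np.hypot(p[...,0]-531,p[...,1]+3)<30)&(z>66)&(z<82);q=p[m]
print(m.sum(),(q.max(0)+q.min(0))/2,np.ptp(q,0));save(c,'w2')
E
```

```text
t: 2.98
position: [531.0, -1.6, 46.8]
orientation: [0.701, 0.713, -0.003, -0.002]
wrist_force: [-0.4, -0.4, 0.1]
finger_gap: 73.9
[-0.16  0.06 -0.04] [-0.38 -0.42  0.12] [531.03  -1.61  46.8 ]
2514 [530.5   -0.64  71.43] [38.41 40.42 10.82]
```

View pics/w2.png

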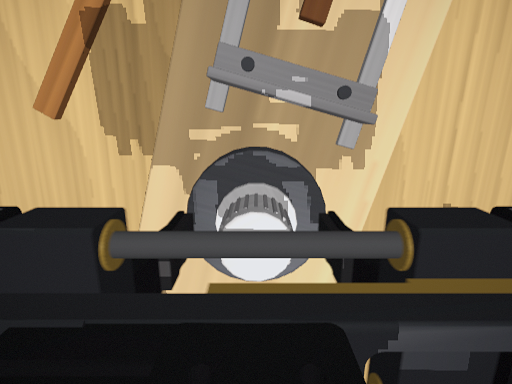

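The knob sits between the fingers, at about (256,235) px, and centred. I'll close on it.

```bash
for i in 1 2; do python3 -m crank '[{"claw":0.0,"x":0.0,"y":0.0,"z":0.0,"roll":0},{"claw":0.0,"x":0.0,"y":0.0,"z":0.0,"roll":0},{"claw":0.0,"x":0.0,"y":0.0,"z":0.0,"roll":0},{"claw":0.0,"x":0.0,"y":0.0,"z":0.0,"roll":0},{"claw":0.0,"x":0.0,"y":0.0,"z":0.0,"roll":0}]' 60;done; cat > r.py <<'E'
from h import *
T,s=tool();y=T[:2,1]
print('t %.2f yaw_cw %.2f tz %.2f F %s pos %s gap %.1f q7 %.2f'%(s['t'],-np.degrees(np.arctan2(y[1],y[0])),s['ft_torque'][2],s['wrist_force'].round(1),s['position'].round(1),s['finger_gap'],s['q'][6]))
E
python3 r.py
```

```text
t: 3.45
position: [531.1, -1.6, 46.7]
orientation: [0.701, 0.713, -0.003, -0.002]
wrist_force: [-0.4, 0.3, -0.5]
finger_gap: 38.6
t: 3.87
position: [531.1, -1.6, 46.7]
orientation: [0.701, 0.713, -0.003, -0.002]
wrist_force: [-0.6, -0.1, 1.5]
finger_gap: 38.9
t 3.87 yaw_cw -1.02 tz 0.07 F [-0.6 -0.1  1.5] pos [531.1  -1.6  46.7] gap 38.9 q7 0.25
```

```bash
for i in 1 2 3 4 5 6 7; do python3 -m crank '[{"claw":0.0,"x":0.0,"y":0.0,"z":0.0,"roll":-0.06},{"claw":0.0,"x":0.0,"y":0.0,"z":0.0,"roll":-0.06}]' 60 >/dev/null; python3 r.py; done
```

```text
t 4.03 yaw_cw -4.44 tz -0.25 F [-0.  -0.6  0.1] pos [531.1  -1.6  46.7] gap 39.1 q7 0.30
t 4.20 yaw_cw -7.77 tz -0.33 F [-0.2  0.7 -0.3] pos [531.1  -1.7  46.7] gap 38.9 q7 0.34
t 4.37 yaw_cw -11.26 tz 0.26 F [-0.5  0.9 -0.7] pos [531.1  -1.7  46.7] gap 38.7 q7 0.39
t 4.53 yaw_cw -14.69 tz 0.15 F [-0.3  0.1 -0.1] pos [531.1  -1.6  46.7] gap 39.1 q7 0.44
t 4.70 yaw_cw -18.00 tz -0.16 F [ 0.3  0.2 -0.5] pos [531.1  -1.6  46.7] gap 38.8 q7 0.49
t 4.87 yaw_cw -21.21 tz -0.41 F [-0.1  0.9 -0.5] pos [531.1  -1.7  46.7] gap 38.7 q7 0.53
t 5.03 yaw_cw -24.60 tz -0.03 F [ 0.7  0.3 -0.1] pos [531.1  -1.6  46.7] gap 39.1 q7 0.58
```

```bash
for i in 1 2 3 4 5; do python3 -m crank '[{"claw":0.0,"x":0.0,"y":0.0,"z":0.0,"roll":-0.05},{"claw":0.0,"x":0.0,"y":0.0,"z":0.0,"roll":-0.05}]' 60 >/dev/null; python3 r.py; done
```

```text
t 5.20 yaw_cw -27.44 tz 0.35 F [1.2 0.5 0.4] pos [531.1  -1.6  46.7] gap 38.8 q7 0.62
t 5.37 yaw_cw -30.22 tz -0.02 F [ 0.2  0.5 -0.6] pos [531.2  -1.6  46.7] gap 38.7 q7 0.66
t 5.53 yaw_cw -32.93 tz -0.13 F [0.3 0.4 0.8] pos [531.1  -1.6  46.7] gap 38.9 q7 0.69
t 5.70 yaw_cw -35.58 tz -0.32 F [1.  0.3 0.5] pos [531.2  -1.6  46.7] gap 39.1 q7 0.73
t 5.87 yaw_cw -38.29 tz -0.14 F [0.6 0.3 0.5] pos [531.2  -1.6  46.7] gap 39.1 q7 0.77
```

```bash
for i in 1 2 3; do python3 -m crank '[{"claw":0.0,"x":0.0,"y":0.0,"z":0.0,"roll":-0.05},{"claw":0.0,"x":0.0,"y":0.0,"z":0.0,"roll":-0.05}]' 60 >/dev/null; python3 r.py; done
```

```text
t 6.03 yaw_cw -41.16 tz 0.22 F [ 0.7 -0.  -0.3] pos [531.1  -1.6  46.7] gap 38.9 q7 0.81
t 6.20 yaw_cw -44.00 tz 0.15 F [-0.5  1.   0.8] pos [531.2  -1.6  46.7] gap 38.8 q7 0.85
t 6.37 yaw_cw -46.76 tz -0.02 F [ 0.3  0.9 -0.5] pos [531.2  -1.6  46.7] gap 38.9 q7 0.89
```

```bash
for i in 1 2 3; do python3 -m crank '[{"claw":0.0,"x":0.0,"y":0.0,"z":0.0,"roll":-0.04},{"claw":0.0,"x":0.0,"y":0.0,"z":0.0,"roll":-0.04}]' 60 >/dev/null; python3 r.py; done
```

```text
t 6.53 yaw_cw -48.90 tz -0.19 F [-0.5  0.6 -1.1] pos [531.1  -1.5  46.7] gap 39.0 q7 0.92
t 6.70 yaw_cw -51.01 tz -0.32 F [ 0.5 -0.   1. ] pos [531.2  -1.6  46.7] gap 39.1 q7 0.95
t 6.87 yaw_cw -53.11 tz -0.44 F [0.3 0.6 0.1] pos [531.2  -1.6  46.7] gap 39.0 q7 0.98
```

```bash
for i in 1 2; do python3 -m crank '[{"claw":0.0,"x":0.0,"y":0.0,"z":0.0,"roll":-0.04},{"claw":0.0,"x":0.0,"y":0.0,"z":0.0,"roll":-0.04}]' 60 >/dev/null; python3 r.py; done
```

```text
t 7.03 yaw_cw -55.19 tz -0.59 F [-0.3  1.3  0.3] pos [531.1  -1.6  46.7] gap 39.1 q7 1.01
t 7.20 yaw_cw -57.28 tz -0.77 F [0.3 0.6 0.9] pos [531.1  -1.6  46.7] gap 38.8 q7 1.04
```

The torque has risen steadily to 0.77 N m without a snap, so this is the end stop, reached after three clicks. Next I turn clockwise and count.

```bash
for i in 1 2 3 4 5 6 7 8; do python3 -m crank '[{"claw":0.0,"x":0.0,"y":0.0,"z":0.0,"roll":0.05},{"claw":0.0,"x":0.0,"y":0.0,"z":0.0,"roll":0.05}]' 60 >/dev/null; python3 r.py; done
```

```text
t 7.37 yaw_cw -54.21 tz -0.55 F [0.4 0.  0.5] pos [531.1  -1.6  46.7] gap 38.7 q7 1.00
t 7.53 yaw_cw -51.31 tz -0.28 F [0.2 0.1 0.2] pos [531.1  -1.6  46.7] gap 38.7 q7 0.96
t 7.70 yaw_cw -48.52 tz -0.16 F [0.3 0.4 0.7] pos [531.2  -1.6  46.7] gap 39.0 q7 0.92
t 7.87 yaw_cw -45.78 tz -0.01 F [-1.1 -0.   0.1] pos [531.2  -1.6  46.7] gap 38.9 q7 0.88
t 8.03 yaw_cw -43.10 tz 0.20 F [-0.2  0.1 -0.2] pos [531.1  -1.6  46.7] gap 39.0 q7 0.84
t 8.20 yaw_cw -40.47 tz 0.37 F [ 0.5 -0.8  0. ] pos [531.1  -1.6  46.6] gap 38.6 q7 0.80
t 8.37 yaw_cw -37.64 tz -0.32 F [ 0.1 -0.8  0.6] pos [531.2  -1.6  46.7] gap 39.3 q7 0.76
t 8.53 yaw_cw -34.78 tz -0.31 F [-0.2  0.9  0.4] pos [531.2  -1.6  46.7] gap 39.1 q7 0.72
```

```bash
for i in 1 2 3 4 5 6 7 8 9 10 11 12 13 14; do python3 -m crank '[{"claw":0.0,"x":0.0,"y":0.0,"z":0.0,"roll":0.05},{"claw":0.0,"x":0.0,"y":0.0,"z":0.0,"roll":0.05}]' 60 >/dev/null; python3 r.py; done
```

```text
t 8.70 yaw_cw -31.97 tz -0.05 F [-0.2  0.4  0.6] pos [531.2  -1.6  46.7] gap 39.1 q7 0.68
t 8.87 yaw_cw -29.24 tz 0.14 F [-0.7  0.2 -0.4] pos [531.1  -1.6  46.7] gap 38.6 q7 0.64
t 9.03 yaw_cw -26.57 tz 0.29 F [-0.1 -1.2  0.7] pos [531.1  -1.6  46.7] gap 38.9 q7 0.60
t 9.20 yaw_cw -23.91 tz 0.30 F [-0.  -0.5 -0. ] pos [531.1  -1.6  46.7] gap 38.8 q7 0.57
t 9.37 yaw_cw -21.05 tz -0.19 F [0.3 1.1 0.5] pos [531.2  -1.6  46.7] gap 39.3 q7 0.53
t 9.53 yaw_cw -18.21 tz -0.16 F [-0.1  0.1  1.2] pos [531.1  -1.7  46.7] gap 38.8 q7 0.49
t 9.70 yaw_cw -15.44 tz 0.05 F [-0.3  0.1  1. ] pos [531.1  -1.6  46.7] gap 38.8 q7 0.45
t 9.87 yaw_cw -12.75 tz 0.21 F [-0.8  0.6  1.1] pos [531.1  -1.6  46.7] gap 38.8 q7 0.41
t 10.03 yaw_cw -10.10 tz 0.43 F [ 0.2 -0.9  0.5] pos [531.1  -1.6  46.7] gap 38.9 q7 0.37
t 10.20 yaw_cw -7.19 tz -0.63 F [-0.  -0.1  0.1] pos [531.2  -1.6  46.7] gap 38.8 q7 0.33
t 10.37 yaw_cw -4.30 tz -0.37 F [-0.4 -0.1  0.7] pos [531.1  -1.7  46.7] gap 39.0 q7 0.29
t 10.53 yaw_cw -1.52 tz -0.06 F [-0.1  0.3  0.7] pos [531.1  -1.6  46.7] gap 39.0 q7 0.25
t 10.70 yaw_cw 1.19 tz 0.17 F [-0.6  0.2  0.9] pos [531.1  -1.7  46.7] gap 38.9 q7 0.22
t 10.87 yaw_cw 3.83 tz 0.27 F [-0.4 -1.5  0.6] pos [531.   -1.6  46.7] gap 39.4 q7 0.18
```

Clicks so far: notch 0 at -46°, 1 at -31.3°, 2 at -16°, 3 at -1°.

```bash
for i in 1 2 3 4 5; do python3 -m crank '[{"claw":0.0,"x":0.0,"y":0.0,"z":0.0,"roll":0.05},{"claw":0.0,"x":0.0,"y":0.0,"z":0.0,"roll":0.05}]' 60 >/dev/null; python3 r.py; done
```

```text
t 11.03 yaw_cw 6.52 tz 0.27 F [ 0.1 -0.9  1. ] pos [531.   -1.6  46.7] gap 38.8 q7 0.14
t 11.20 yaw_cw 9.38 tz -0.21 F [ 0.  -0.3  0.4] pos [531.1  -1.7  46.7] gap 39.1 q7 0.10
t 11.37 yaw_cw 12.22 tz -0.19 F [-0.1  0.4  0. ] pos [531.1  -1.6  46.7] gap 38.9 q7 0.06
t 11.53 yaw_cw 14.99 tz 0.04 F [ 0.  -0.4  0.8] pos [531.   -1.7  46.7] gap 38.9 q7 0.02
t 11.70 yaw_cw 17.66 tz 0.22 F [-0.6 -0.4  1.1] pos [531.   -1.6  46.7] gap 38.8 q7 -0.01
```

Notch 4 is at about +14°. Next comes the fifth click, due near +29.5°.

```bash
for i in 1 2 3 4; do python3 -m crank '[{"claw":0.0,"x":0.0,"y":0.0,"z":0.0,"roll":0.045},{"claw":0.0,"x":0.0,"y":0.0,"z":0.0,"roll":0.045}]' 60 >/dev/null; python3 r.py; done
```

```text
t 11.87 yaw_cw 20.03 tz 0.41 F [-0.3 -1.1  1.2] pos [531.   -1.6  46.7] gap 38.9 q7 -0.05
t 12.03 yaw_cw 22.60 tz -0.29 F [-0.9 -1.   1. ] pos [531.   -1.7  46.7] gap 38.9 q7 -0.08
t 12.20 yaw_cw 25.17 tz -0.22 F [-0.3  0.2  0.1] pos [531.   -1.6  46.7] gap 38.8 q7 -0.12
t 12.37 yaw_cw 27.69 tz -0.12 F [0.  0.5 1. ] pos [531.   -1.6  46.7] gap 38.9 q7 -0.15
```

```bash
python3 -m crank '[{"claw":0.0,"x":0.0,"y":0.0,"z":0.0,"roll":0.025},{"claw":0.0,"x":0.0,"y":0.0,"z":0.0,"roll":0.025}]' 60 >/dev/null; python3 r.py;  python3 -m crank '[{"claw":0.0,"x":0.0,"y":0.0,"z":0.0,"roll":0.0},{"claw":0.0,"x":0.0,"y":0.0,"z":0.0,"roll":0.0}]' 60 >/dev/null; python3 r.py
```

```text
t 12.53 yaw_cw 29.10 tz -0.02 F [-1.1  1.2  2.3] pos [530.9  -1.6  46.7] gap 38.3 q7 -0.17
t 12.70 yaw_cw 29.05 tz -0.02 F [-0.4  0.3  2. ] pos [531.   -1.6  46.7] gap 38.9 q7 -0.17
```

The torque is zero at 29.05°, five pitches from the stop zero, so the dial is seated in click 5. I'll open the fingers.

```bash
python3 -m crank '[{"claw":0.07,"x":0,"y":0,"z":0,"roll":0},{"claw":0.07,"x":0,"y":0,"z":0,"roll":0},{"claw":0.07,"x":0,"y":0,"z":0,"roll":0},{"claw":0.07,"x":0,"y":0,"z":0,"roll":0},{"claw":0.07,"x":0,"y":0,"z":0,"roll":0}]' 60;python3 -m crank '[{"claw":0.07,"x":0,"y":0,"z":0,"roll":0},{"claw":0.07,"x":0,"y":0,"z":0,"roll":0},{"claw":0.07,"x":0,"y":0,"z":0,"roll":0},{"claw":0.07,"x":0,"y":0,"z":0,"roll":0},{"claw":0.07,"x":0,"y":0,"z":0,"roll":0}]'>/dev/null; python3 r.py
python3 -m crank '[{"claw":0.07,"x":0,"y":0,"z":-0.03,"roll":0},{"claw":0.07,"x":0,"y":0,"z":-0.07,"roll":0},{"claw":0.07,"x":0,"y":0,"z":-0.11,"roll":0},{"claw":0.07,"x":0,"y":0,"z":-0.15,"roll":0},{"claw":0.07,"x":0,"y":0,"z":-0.15,"roll":0}]'
python3 -c "
from h import *
np.set_printoptions(precision=3,suppress=True)
T,s=tool();print(s['q'],T)"
```

```text
t: 13.12
position: [531.0, -1.6, 46.6]
orientation: [0.862, 0.507, -0.003, -0.001]
wrist_force: [0.2, 0.4, -0.4]
finger_gap: 64.5
t 13.53 yaw_cw 29.04 tz 0.01 F [ 0.1 -0.2  0.1] pos [531.   -1.6  46.6] gap 69.8 q7 -0.17
t: 13.95
position: [536.8, -2.2, 204.0]
orientation: [0.862, 0.507, 0.003, 0.001]
wrist_force: [2.0, -0.2, -0.3]
finger_gap: 70.0
[-0.655  0.303  0.72   1.92  -0.238  0.997 -0.336] [[  0.486   0.874   0.007 536.849]
 [  0.874  -0.486   0.001  -2.191]
 [  0.004   0.006  -1.    204.021]
 [  0.      0.      0.      1.   ]]
```

```bash
python3 -m crank '[{"claw":0,"x":-0.152,"y":-0.0435,"z":0,"roll":-0.257},{"claw":0,"x":-0.152,"y":-0.0435,"z":0,"roll":-0.257},{"claw":0,"x":-0.152,"y":-0.0435,"z":0,"roll":-0.257},{"claw":0,"x":-0.152,"y":-0.0435,"z":0,"roll":-0.257},{"claw":0,"x":-0.152,"y":-0.0435,"z":0,"roll":-0.257}]' 30
python3 -m crank '[{"claw":0,"x":0,"y":0,"z":0,"roll":0},{"claw":0,"x":0,"y":0,"z":0,"roll":0},{"claw":0,"x":0,"y":0,"z":0,"roll":0},{"claw":0,"x":0,"y":0,"z":0,"roll":0}]'
python3 - <<'E'
from h import *
np.set_printoptions(precision=3,suppress=True)
T,s=tool();print(s['q'],T)
c=bot.capture('wrist');save(c,'w3');p=cloud(c,T@c['hand_eye']);z=p[...,2]
c=bot.capture('top');save(c,'t2');p=cloud(c,c['pose'])
E
```

```text
t: 14.37
position: [420.2, -118.4, 203.1]
orientation: [0.793, 0.61, 0.003, 0.001]
wrist_force: [0.5, 0.5, -0.1]
finger_gap: 44.7
t: 14.7
position: [421.0, -117.6, 203.1]
orientation: [0.792, 0.61, 0.003, 0.001]
wrist_force: [0.5, -0.5, 0.6]
finger_gap: 18.0
[-0.518  0.096  0.757  2.126 -0.086  0.942  0.029] [[   0.255    0.967    0.006  421.019]
 [   0.967   -0.255    0.002 -117.585]
 [   0.004    0.005   -1.     203.055]
 [   0.       0.       0.       1.   ]]
```

View pics/w3.png

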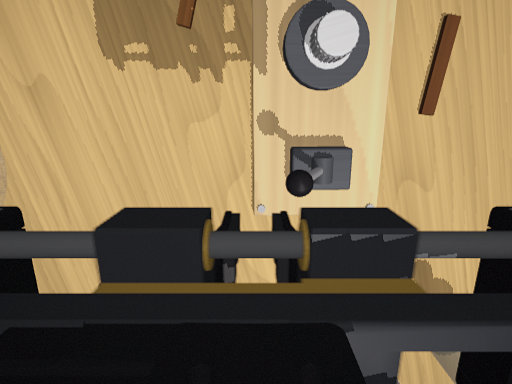

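The ball is at about (299,183) px, and the jig's edges run vertically in the image, so tool y is along jig x. The fingers are still closing. I'll measure the ball in tool axes.

```bash
python3 - <<'E'
from h import *
np.set_printoptions(precision=1,suppress=True)
T,s=tool();c=bot.capture('wrist');p=cloud(c,T@c['hand_eye']);z=p[...,2]
m=(z>90)&(z<125)&(np.hypot(p[...,0]-464,p[...,1]+124)<40);q=p[m]
print(m.sum(),q.min(0),q.max(0),np.median(q,0))
f=lambda k:np.r_[2*(q[:,:3]),0] 
A=np.c_[2*q,np.ones(len(q))];x=np.linalg.lstsq(A,(q**2).sum(1),rcond=None)[0];ctr=x[:3];print('ctr',ctr,np.sqrt(x[3]+ctr@ctr))
print('ball in tool',T[:3,:3].T@(ctr-T[:3,3]),s['position'],s['finger_gap'])
E
```

```text
607 [ 449.1 -135.3  103. ] [ 474.4 -110.2  119.6] [ 461.1 -120.5  114.8]
ctr [ 461.9 -123.   106.2] 12.57791493174863
ball in tool [ 5.  40.6 97. ] [ 420.9 -117.7  203. ] 9.89901928537523
```

```bash
python3 -m crank '[{"claw":0,"x":0.005,"y":-0.001,"z":0.02,"roll":0},{"claw":0,"x":0.005,"y":-0.001,"z":0.04,"roll":0},{"claw":0,"x":0.005,"y":-0.001,"z":0.06,"roll":0},{"claw":0,"x":0.005,"y":-0.001,"z":0.06,"roll":0},{"claw":0,"x":0.005,"y":-0.001,"z":0.06,"roll":0}]' 30
python3 -c "
from h import *
T,s=tool();print(T[:3,:3].T@([461.9-s['position'][0],-123-s['position'][1],106-s['position'][2]]),s['q'])"
```

```text
t: 15.27
position: [421.0, -112.5, 142.5]
orientation: [0.792, 0.61, 0.001, 0.0]
wrist_force: [-0.2, -0.3, -0.2]
finger_gap: 0.7
[ 0.24989584 42.17263383 36.60856438] [-0.47412821  0.20735505  0.7358867   2.19530893 -0.19661281  0.79886892
  0.13084906]
```

```bash
python3 -m crank '[{"claw":0,"x":0,"y":0,"z":0.02,"roll":0},{"claw":0,"x":0,"y":0,"z":0.04,"roll":0},{"claw":0,"x":0,"y":0,"z":0.049,"roll":0},{"claw":0,"x":0,"y":0,"z":0.049,"roll":0},{"claw":0,"x":0,"y":0,"z":0.049,"roll":0}]' 30
python3 -c "
from h import *
T,s=tool();print(T[:3,:3].T@([461.9-s['position'][0],-123-s['position'][1],106-s['position'][2]]),s['q'])"
python3 -m crank '[{"claw":0,"x":0,"y":0.02,"z":0,"roll":0},{"claw":0,"x":0,"y":0.04,"z":0,"roll":0},{"claw":0,"x":0,"y":0.06,"z":0,"roll":0},{"claw":0,"x":0,"y":0.06,"z":0,"roll":0}]' 30
python3 r.py
```

```text
t: 15.68
position: [421.7, -112.7, 94.2]
orientation: [0.792, 0.61, 0.002, 0.001]
wrist_force: [0.0, 0.4, 0.3]
finger_gap: 0.4
[  0.35441743  41.55926226 -11.64915642] [-0.40860388  0.30425685  0.6854453   2.23712097 -0.30695307  0.68611037
  0.23568352]
t: 16.02
position: [484.7, -129.1, 96.6]
orientation: [0.792, 0.611, 0.004, 0.004]
wrist_force: [0.3, -0.1, 0.8]
finger_gap: 0.2
t 16.02 yaw_cw 14.74 tz -0.05 F [ 0.3 -0.1  0.8] pos [ 484.7 -129.1   96.6] gap 0.2 q7 0.28
```

```bash
python3 -m crank '[{"claw":0,"x":0,"y":0.008,"z":0.002,"roll":0},{"claw":0,"x":0,"y":0.016,"z":0.002,"roll":0},{"claw":0,"x":0,"y":0.016,"z":0.002,"roll":0}]' 30 >/dev/null
for i in 1 2 3 4 5; do python3 r.py; python3 -m crank '[{"claw":0,"x":0,"y":0.003,"z":0,"roll":0},{"claw":0,"x":0,"y":0.003,"z":0,"roll":0}]'>/dev/null; done; python3 r.py
```

```text
t 16.27 yaw_cw 14.72 tz 0.03 F [-0.6  0.3 -0.5] pos [ 501.7 -133.4   95.4] gap 0.4 q7 0.29
t 16.43 yaw_cw 14.72 tz -0.01 F [0.1 0.3 0.1] pos [ 504.7 -134.2   95.6] gap 0.6 q7 0.29
t 16.60 yaw_cw 14.72 tz 0.03 F [ 0.   0.3 -0.2] pos [ 507.6 -134.9   95.6] gap 0.5 q7 0.29
t 16.77 yaw_cw 14.71 tz 0.02 F [ 0.7  0.8 -1. ] pos [ 510.7 -135.6   95.6] gap 0.6 q7 0.29
t 16.93 yaw_cw 14.70 tz -0.03 F [-0.8  0.5 -0.5] pos [ 513.6 -136.4   95.5] gap 0.8 q7 0.30
t 17.10 yaw_cw 14.70 tz -0.07 F [-7.3  1.9  5.1] pos [ 513.9 -136.5   95.1] gap 0.6 q7 0.30
```

A 7 N reaction appears with the ball at jig x of about +39 mm, where the firm stop should be. One more small push, then I'll back off, rise and check.

```bash
python3 -m crank '[{"claw":0,"x":0,"y":0.004,"z":0,"roll":0},{"claw":0,"x":0,"y":0.004,"z":0,"roll":0},{"claw":0,"x":0,"y":0.004,"z":0,"roll":0}]'>/dev/null; python3 r.py
python3 -m crank '[{"claw":0,"x":0,"y":-0.02,"z":0,"roll":0},{"claw":0,"x":0,"y":-0.04,"z":-0.01,"roll":0},{"claw":0,"x":0,"y":-0.06,"z":-0.05,"roll":0},{"claw":0,"x":0,"y":-0.07,"z":-0.09,"roll":0},{"claw":0,"x":0,"y":-0.07,"z":-0.12,"roll":0}]'
python3 -m crank '[{"claw":0,"x":0,"y":0,"z":0,"roll":0},{"claw":0,"x":0,"y":0,"z":0,"roll":0},{"claw":0,"x":0,"y":0,"z":0,"roll":0}]'
python3 - <<'E'
from h import *
np.set_printoptions(precision=1,suppress=True)
T,s=tool();c=bot.capture('wrist');save(c,'w4');p=cloud(c,T@c['hand_eye']);z=p[...,2]
m=(z>93)&(z<125)&(np.hypot(p[...,0]-528,p[...,1]+140)<60);q=p[m]
A=np.c_[2*q,np.ones(len(q))];x=np.linalg.lstsq(A,(q**2).sum(1),rcond=None)[0];ctr=x[:3];print('ctr',m.sum(),ctr,np.sqrt(x[3]+ctr@ctr))
d=ctr[:2]-[497.7,-132.4];jx=d@[.969,-.247];print('jig x',jx,'lock',np.arcsin(jx/80)+.5)
E
```

```text
t 17.35 yaw_cw 14.72 tz 0.05 F [-9.4  3.6  9. ] pos [ 514.  -136.5   94.7] gap 0.2 q7 0.30
t: 17.77
position: [445.1, -119.6, 216.7]
orientation: [0.792, 0.61, 0.0, -0.003]
wrist_force: [0.9, 0.5, -0.3]
finger_gap: 0.4
t: 18.02
position: [445.3, -119.4, 216.7]
orientation: [0.792, 0.61, 0.001, -0.003]
wrist_force: [-0.9, 0.3, 0.6]
finger_gap: 0.7
ctr 585 [ 534.7 -141.9  104.2] 13.495501471006573
jig x 38.179600791090934 lock 0.9975169822983118
```

View pics/w4.png

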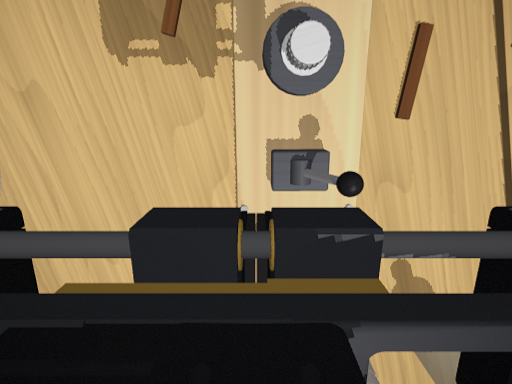

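The ball is now at (349,183) px, leaning away from the robot, which works out to about 1.0 rad. The dial and slats look untouched and the gripper is clear, so I'm handing in.

```bash
python3 -c "
from h import *
print(bot.finish_job());print(bot.get_state()['t'])"
```

```text
the job is handed in; nothing more can be done
None
the job is handed in; nothing more can be done
```

The length stop is set at the fifth click and the lock lever is fully over. I handed the job in at about 18 s of the 72 s allowed; the system gave no verdict.

- **End stop:** I turned the dial counter-clockwise over three clicks. The torque then rose steadily to 0.77 N m without a snap, about 11° past click 0 and short of the one-click limit.
- **Five clicks:** Turning clockwise, I felt five separate snaps. The torque was zero at 29.05°, which is 75° (five pitches of 15°) from the stop's zero. The zero angle matched in both directions, so the grip did not slip. The wrist torque read about 0 both just before and after I opened the fingers.
- **Lock lever:** I pushed it with closed fingers until it met a firm stop at about 10 N sideways. The wrist camera then put the ball 38 mm past the pivot, which is a lock value of about 1.0 rad.
- **Bystanders:** The robot came near none of them. In the last wrist picture, the slats in view looked untouched. I did not re-measure the others.

The cameras' first estimates of the dial's y differed by about 4 mm. I used the close wrist view, and side forces stayed within about 1.5 N while turning. The fifth click rests on torque and angle alone, because the plate is too coarse to measure by camera.

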